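# Wind a plate group up to the gauge on a screw jack

## Task

Fit the loose crank on the sloping shaft of the screw jack and wind the jack up until the tops of the two lead posts of the plate group on its table are level with the upper face of the height gauge's finger beside them. Leave the crank seated on the shaft, the plate group standing in its nest and the gauge as it was set, and leave the other things on the bench alone.

Things in the scene. Friction and masses are not known exactly. Their poses are not given: they have to be found in the camera images.
- jack: Dark green screw jack fixed to the bench. Foot 200 x 240 x 14 mm, origin at the centre of its underside, z up, -x the front, turned roughly to the robot. The ram stands 30 mm behind the origin (+x) and carries a table 76 x 176 mm with an upright steel nest. The table's upper face is 111 to 117 mm over the bench at the start.
- shaft_bearing: The jack's fixed sloping bearing. Origin on the shaft axis at the bearing's face, 78 mm before the jack's origin and 80 mm up; z along the shaft, outward, 35 degrees from vertical, leaning to the jack's front. The shaft turns in it clockwise (seen looking down on the shaft's free end) to raise the table 12 mm a turn; the screw holds where it is left. It takes about 0.3 N m.
- shaft_tip (a point): Free end of the shaft, 50 mm out from the bearing's face. The shaft is 18 mm thick with a chamfered end. A cross pin 6 mm thick and 37 mm long goes through it 14 mm from the face. The pin may stand at any angle about the axis and this angle is not given: feel for it with the crank.
- crank: Loose crank, dark steel, 0.44 kg. Origin on the socket axis at the claw tips, z along the axis to the boss. Bore 21 mm, 50 mm deep. Four claws every 90 degrees, 6.5 mm wide, 13 mm long, one in line with the arm; the pin fits any gap. Claws on the pin: origin 17 mm from the bearing's face; turned up to 65 degrees it drops in; seated: about 4 mm. Arm along +x, z 50 to 60 mm.
- boss_mid (a point): Middle of the crank's square boss, 28 x 28 x 30 mm, on the socket axis 76 mm from the claw tips, sides parallel to the crank's x and y. To carry the crank grasp it across y: the grip's stalk stands in the way of a grasp across x.
- grip_mid (a point): Middle of the crank's black grip, 24 mm thick, 70 mm long, parallel to the socket axis, 70 mm from it at the arm's end (crank's +x), 99 mm from the claw tips along the axis. It turns freely on its pin, so it can be held fast while the crank goes round.
- crank_stand: Round dark green stand, 72 mm across, 26 mm high, fixed, with an upright peg 17.6 mm thick and 34 mm long on which the crank stands at the start, claws down; origin at the centre of its underside.
- plate_group: Lead plate group standing upright, loose, in the nest on the jack's table: 27 x 127 mm, plates 132 mm high, two lead posts up to 145 mm; origin at the centre of its underside, x across its thickness. About 0.8 kg.
- post_tops (a point): Point midway between the plate group's two posts at the height of their tops, 145 mm above its underside.
- gauge_tip (a point): Tip of the height gauge's flat steel finger (14 mm wide, 5 mm thick), on the finger's upper face, which is the set height. The finger points at the plate group's side from a post at the jack's +y end and stands about 14 to 36 mm higher than the post tops at the start.
- height_gauge (a joint): Where the gauge finger is clamped on its post (m, growing upward). Only a hard push moves it.
- separator_pack: Bystander: pack of white separators lying flat, 119 x 124 x 24 mm, loose.
- tape: Bystander: roll of tape lying flat, 100 mm across, 25 mm high, loose.
- plates_lying: Bystander: plate group lying flat near the parts cabinet, 132 x 127 x 24 mm, loose.

How it is judged:
By the outcome, as a careful person would: the job done as asked, in the order asked, and still so for the second after the job is handed in, with the robot touching nothing.
It also fails if it takes over 72 s, if anything falls off the work surface, if the arm or the gripper's body presses on something with over 40 N, if the wrist force passes 120 N, or if a joint passes its speed limit or range.

## Robot

A 6-joint arm with a two-finger parallel gripper is mounted at the origin on a cart in front of the work surface, level with it; the furniture and walls round the work are solid. World frame = base frame: x ahead of the robot, y to its left, z up, the work surface at z = 0. Lengths are in m, angles in rad, forces in N, time in s.
With the tool pointing down it reaches from about 0.4 to 0.925 m from the base axis. Payload 3.4 kg.
Tool frame: the origin (TCP) lies at the very end of the fingers, on their centre line; the grasp point (between the pads) lies 19 mm behind it; z points along the fingers, y is the line along which they close (so a half turn about z gives the same grasp; the last joint's range is limited). The gripper opens to 85 mm and grips with 20 to 120 N. Pads are 22 mm wide; open, the fingers measure 114 mm over their backs; the gripper's body (76 mm by 85 mm) begins 54 mm behind the grasp point. The pads swing forward as they close: fully open they stand 13 mm farther back than shut.
Start: joints at [-1.319, 0.307, 1.506, -0, 1.328, -0.073], TCP at [0.184, -0.545, 0.231] pointing down, gripper open.
Joint ranges: [-3.12, 3.12], [-1.05, 2.28], [0.14, 2.33], [-1.42, 4.57], [0.1, 2.73], [-2.68, 2.68]. Speed limits (rad/s): [2.57, 2.57, 3.14, 3.14, 3.14, 3.14].

## Interface

Orientations are given as a 3x3 rotation matrix whose columns are the frame's x, y, z axes.
In Python, from cell import env, cams gives the robot as it stands. The module is installed in compiled form; this text tells all that it offers.
- The arm moves only by the shell command python3 -m crank 'ROWS' [FORCE]. ROWS is JSON, a list of rows, each a list of 7 numbers: the turn, a rotation vector about the world's x, y, z in degrees, then the shift along the world's x, y, z in mm, then the opening, from -1 (shut) to 1 (fully open). A call has 1 to 20 rows; each row is the pose to reach, as a shift and turn from the pose commanded when the call began; what a row does not reach only later rows make up. A row lasts 1/12 s, in which the tool goes at most 41.7 mm and 7.16 degrees, less where a joint would pass 70% of its speed; a pose out of reach is approached as far as the arm can. A call with a gripper value outside its range is refused whole. The fingers move at their own pace and stop on an object; FORCE is the grip in N (left out, the last holds). Time passes only in rows, so rows that repeat a pose let the fingers close. It gives the time, the measured TCP pose, the force, the opening and the grip force at its end, in the units of the state.
- env.get_state(): the state, without advancing time (a new reading comes with each control period).
- cams.get_image(name): name is "side" or "top"; returns (picture, depth): 420x560x3 uint8, blue, green, red; 420x560 float32, m along the optical axis (not along the pixel's ray), 0 where there is no reading.
- cams.camera_info(name): a dict with "vertical_fov" (degrees; the focal length in pixels is half the picture's height over the tangent of half this angle, whatever the lens; pixels are square), "cx", "cy" (the principal point, pixels), "world_from_camera" (4x4, takes a point from camera to world coordinates). Camera axes: x right, y down, z forward; pixel columns grow to the right and rows downward; lengths in m; the calibration is good to about 2 mm. A picture is of the moment at which its call begins. camera_info takes no time and is no camera call.
- env.close_job(): hands the job in; it is judged then, once.
Trained networks look in the newest picture that a camera, given by its name, has taken for a name from the list of things; names that differ only in an ending like _2 or _b are one class to them, and where a whole thing is asked for, a point or a joint stands for the part that bears it (a point fixed in the world has none). Each returns a list of dicts, best first, with "score" (0 to 1); they miss things now and then, are a little off and sometimes report something else, mostly with a low value. They report only what shows in the picture. A call takes as long as a camera call.
- cams.search_frame(camera, query): "point" ([column, row] as shares, 0 to 1, of the picture: columns of its width, rows of its height, amid what is visible of it).
- cams.trace(camera, query): "pixels" (420x560 bool, what is visible of it) and "point" ([column, row] as shares, 0 to 1, of the picture: columns of its width, rows of its height, amid what is visible of it).
- cams.pinpoint(camera, query): "point" ([column, row] as shares, 0 to 1, of the picture: columns of its width, rows of its height: a listed point, or the origin of a listed thing).
The state is a dict: "time_s": time; "joint_positions": joint angles; "joint_vel": joint speeds; "tau": joint torques, N m; "position": TCP position; "tool_rot": TCP orientation; "wrist_force": force on the tool from outside, world axes, zero at the start; "wrist_torque": the same for the moment, N m; "finger_gap": finger opening in m; "gripper_force": force on a finger pad.
Only numpy, scipy, OpenCV 4.12 (cv2) and the standard library are available. Lean on these libraries where they do the work, as an engineer would, in place of code of your own. Each camera call takes 0.05 s, during which the arm holds its last target. There are 200 camera calls.

## Working session

There is one attempt and no reset: what is moved stays moved. The work goes in short steps, Python scripts to look and compute and a shell command to move; the robot and the scene stay as the last step left them, time stands still between calls to the robot, and variables do not carry over. Pictures are saved under pics/ and viewed, at most 10 in all, crops included, and the job is handed in when it is done.

```bash
mkdir -p pics; cat > h.py <<'E'
import numpy as np, cv2
from cell import env, cams
def cam(n):
    i=cams.camera_info(n); f=210/np.tan(np.radians(i["vertical_fov"])/2)
    return f,i["cx"],i["cy"],np.array(i["world_from_camera"])
def ray(n,u,v):
    f,cx,cy,T=cam(n); d=T[:3,:3]@np.array([(u-cx)/f,(v-cy)/f,1]); return T[:3,3],d
def world(n,u,v,z): # depth z
    o,d=ray(n,u,v); return o+d*z
def proj(n,p):
    f,cx,cy,T=cam(n); q=T[:3,:3].T@(np.array(p)-T[:3,3]); return np.array([cx+f*q[0]/q[2],cy+f*q[1]/q[2]])
def pp(n,q,k=2,fn="pinpoint"):
    return [(round(r["score"],2),np.array(r["point"])*[560,420]) for r in getattr(cams,fn)(n,q)[:k]]
def tri(p,q): # side px, top px
    o1,d1=ray("side",*p);o2,d2=ray("top",*q)
    A=np.stack([d1,-d2],1);s=np.linalg.lstsq(A,o2-o1,rcond=None)[0]
    a=o1+d1*s[0];b=o2+d2*s[1];return (a+b)/2,np.linalg.norm(a-b)
E
python3 - <<'E'
from h import *
np.set_printoptions(precision=3,suppress=True)
D={}
for n in("side","top"):
    im,d=cams.get_image(n);cv2.imwrite(f"pics/{n}0.png",im);np.save(n+"0.npy",d);print(n,cam(n)[3][:3])
for q in "jack shaft_bearing shaft_tip crank boss_mid grip_mid crank_stand plate_group post_tops gauge_tip separator_pack tape plates_lying".split():
    a=pp("side",q);b=pp("top",q);print(q,a,b)
    if a and b:print("   ",*tri(a[0][1],b[0][1]))
E
```

```text
side [[-0.998  0.048 -0.049  0.608]
 [ 0.068  0.687 -0.724  1.154]
 [-0.001 -0.726 -0.688  1.289]]
top [[ 0.018 -0.988  0.155  0.302]
 [-1.    -0.019 -0.003 -0.032]
 [ 0.006 -0.155 -0.988  1.556]]
jack [(0.62, array([273.672, 180.306]))] [(0.3, array([179.312, 234.78 ]))]
    [0.489 0.182 0.47 ] 0.14186770594360026
shaft_bearing [(0.63, array([286.776, 169.008]))] [(0.53, array([400.904, 232.68 ]))]
    [ 0.48  -0.378  0.072] 0.0014905142800077601
shaft_tip [(0.49, array([295.624, 165.186]))] [(0.55, array([438.704, 190.89 ])), (0.45, array([396.2  , 241.206]))]
    [ 0.521 -0.456  0.075] 0.17587752182912478
crank [(0.71, array([310.8  , 317.814]))] [(0.69, array([177.072, 234.99 ]))]
    [0.462 0.286 0.035] 0.00397926100095584
boss_mid [(0.63, array([313.6, 304.5])), (0.32, array([265.216, 150.99 ]))] [(0.69, array([168.616, 234.696])), (0.25, array([398.104, 241.5  ]))]
    [0.456 0.294 0.111] 0.00039744903882635936
grip_mid [(0.69, array([334.32, 304.92]))] [(0.66, array([160.888, 257.712]))]
    [0.395 0.308 0.121] 0.009557090731690875
crank_stand [] [(0.5, array([181.888, 239.98
[... 194 characters left out ...]
ray([439.32 , 189.714]))]
    [ 0.573 -0.436  0.26 ] 0.0038264088787478318
gauge_tip [(0.45, array([254.016, 124.11 ])), (0.19, array([229.88 , 221.298]))] [(0.76, array([419.496, 171.612])), (0.69, array([324.016, 162.288]))]
    [ 0.605 -0.377  0.285] 0.012854170231272645
separator_pack [(0.57, array([317.576, 241.5  ]))] [(0.96, array([287.392, 260.904]))]
    [ 0.396 -0.047  0.007] 0.003696805540462801
tape [(0.66, array([323.12 , 282.198]))] [(0.69, array([235.424, 256.2  ]))]
    [ 0.403  0.114 -0.015] 0.009059526118618806
plates_lying [(0.88, array([228.928, 222.894]))] [(0.9, array([325.528, 160.818])), (0.56, array([439.32, 194.88]))]
    [ 0.707 -0.16   0.009] 0.0015061280874834825
```

```bash
python3 - <<'E'
from h import *
a=cv2.imread("pics/side0.png");b=cv2.imread("pics/top0.png")
c=np.hstack([cv2.resize(a[90:240,200:350],(400,400),interpolation=3),cv2.resize(b[140:290,340:490],(400,400),interpolation=3)])
cv2.imwrite("pics/c0.png",c)
E
```

```text
(no output)
```

View pics/side0.png

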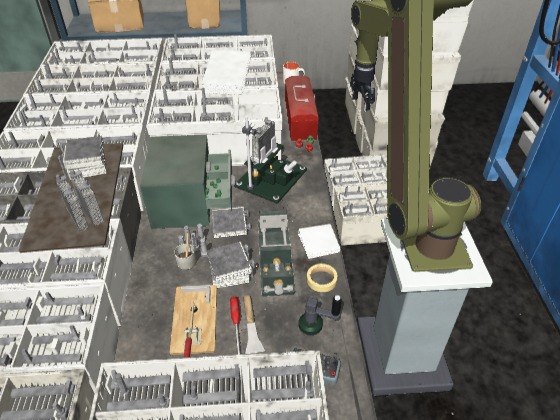

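View pics/top0.png

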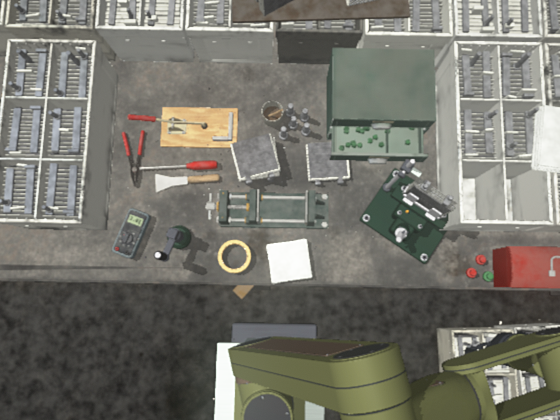

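View pics/c0.png

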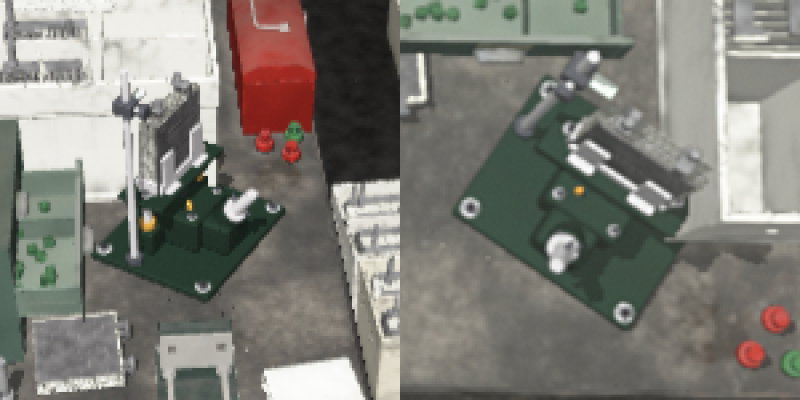

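Side: jack at about (270,175), crank on its stand at (313,312). Top: jack at (405,215) with its front toward the robot, shaft near (400,238), crank at (178,238) with the grip toward lower left. Next I look closely at both the shaft and the crank.

```bash
python3 - <<'E'
from h import *
np.set_printoptions(precision=3,suppress=True)
a=cv2.imread("pics/side0.png");b=cv2.imread("pics/top0.png")
R=lambda im,x,y,s:cv2.resize(im[y:y+int(300/s),x:x+int(400/s)],(400,300),interpolation=cv2.INTER_CUBIC)
c=np.vstack([np.hstack([R(a,272,148,8),R(b,375,220,8)]),np.hstack([R(a,290,290,6.25),R(b,145,215,6.25)])])
cv2.imwrite("pics/c1.png",c)
for n in("side","top"):
    f=cam(n)[0];print(n,f)
for n in("side","top"):
    for q in("jack","crank","crank_stand","shaft_tip","height_gauge","plate_group"):
        for r in cams.trace(n,q)[:1]:
            m=r["pixels"];ys,xs=np.nonzero(m);print(n,q,r["score"],m.sum(),xs.min(),xs.max(),ys.min(),ys.max());np.save(f"m_{n}_{q}.npy",m)
# depth based points: shaft region & crank
for n,m in(("top","crank"),("side","crank")):
    try:
        M=np.load(f"m_{n}_{m}.npy");d=np.load(n+"0.npy");ys,xs=np.nonzero(M&(d>0))
        P=np.array([world(n,x,y,d[y,x]) for x,y in zip(xs,ys)]);k=P[:,2]>.03
        print(n,m);[print(lo,((P[:,2]>lo)&(P[:,2]<lo+.02)).sum(),P[(P[:,2]>lo)&(P[:,2]<lo+.02)].mean(0)) for lo in np.arange(0,.2,.02)]
    except Exception as e:print(e)
E
```

```text
side 505.7274504537288
top 509.6026713728696
side jack 0.63 2486 234 306 116 202
side crank 0.63 583 305 340 296 325
side crank_stand 0.84 306 299 322 315 335
side shaft_tip 0.54 118 280 295 162 174
side height_gauge 0.44 97 242 255 125 134
side plate_group 0.94 594 252 274 117 159
top jack 0.71 212 394 408 223 241
top crank 0.57 349 155 182 228 259
top crank_stand 0.53 244 173 190 225 248
top shaft_tip 0.61 204 394 408 223 241
top height_gauge 0.45 193 397 419 159 177
top plate_group 0.76 904 405 454 178 213
top crank
0.0 0 [nan nan nan]
0.02 0 [nan nan nan]
0.04 10 [0.454 0.274 0.05 ]
0.06 20 [0.453 0.276 0.072]
0.08 141 [0.434 0.292 0.087]
0.1 103 [0.454 0.286 0.114]
0.12 22 [0.429 0.294 0.125]
0.14 26 [0.396 0.304 0.153]
0.16 26 [0.395 0.309 0.163]
0.18 0 [nan nan nan]
side crank
0.0 3 [0.41  0.238 0.007]
0.02 20 [0.462 0.298 0.032]
0.04 46 [0.464 0.302 0.05 ]
0.06 60 [0.452 0.305 0.072]
0.08 201 [0.434 0.305 0.087]
0.1 139 [0.445 0.3   0.113]
0.12 44 [0.405 0.318 0.13 ]
0.14 46 [0.398 0.32  0.152]
0.16 20 [0.397 0.315 0.163]
0.18 0 [nan nan nan]<stdin>:18: RuntimeWarning: Mean of empty slice.
  ret = um.true_divide(
```

View pics/c1.png

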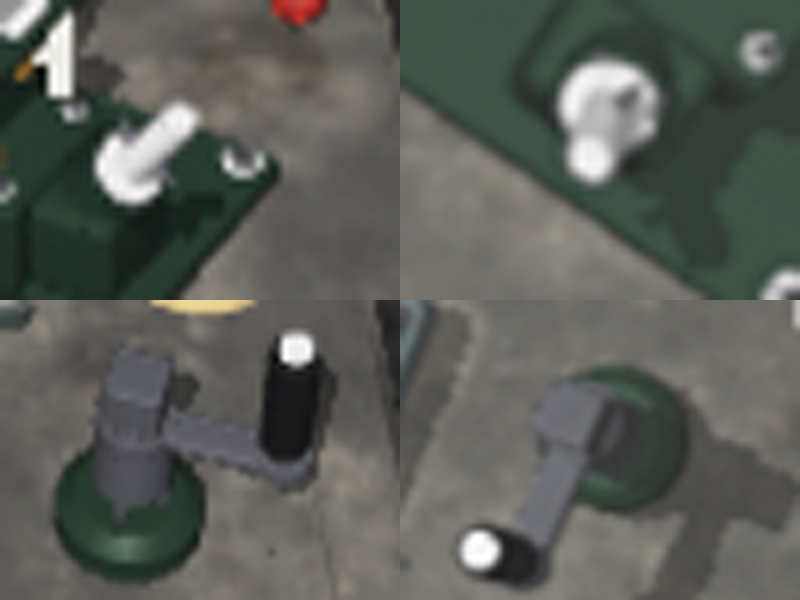

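The close view shows: shaft tip at side px (295,162) and top px (399,240); the boss top at side (312,301) and top (173,233); the grip's white cap at side (337,298) and top (158,255). I fit the jack and crank poses to these.

```bash
cat > fit.py <<'E'
from h import *
from scipy.optimize import least_squares
np.set_printoptions(precision=4,suppress=True)
def S(x,y,x0,y0,s):return np.array([(x+.5)/s-.5+x0,(y+.5)/s-.5+y0])
k=400/150
obs=[("side","A",S(103,249,200,90,k)),("side","B",S(203,287,200,90,k)),("side","C",S(243,160,272,148,8)),
("top","A",S(145,88,340,140,k)),("top","B",S(70,207,340,140,k)),("top","C",S(225,313,340,140,k)),
("side","tip",S(187,115,272,148,8)),("top","tip",S(192,162,375,220,8))]
def pts(p):
    x,y,a,i=p[:4];c,s=np.cos(a),np.sin(a)
    L={"A":(.1-i,.12-i,.016),"B":(-.1+i,.12-i,.016),"C":(-.1+i,-.12+i,.016),"tip":(-.078-.05*np.sin(np.radians(35)),0,.08+.05*np.cos(np.radians(35)))}
    return {n:np.array([x+c*l[0]-s*l[1],y+s*l[0]+c*l[1],l[2]]) for n,l in L.items()}
def res(p,full=False):
    P=pts(p);r=[]
    for n,q,o in obs:
        w=2 if q=="tip" else 1
        off=p[4:6] if n=="side" else p[6:8]
        r+=list((proj(n,P[q])+off-o)*w)
    return np.array(r+list(p[4:]/.8))
s=least_squares(res,[.53,-.4,-.6,.018,0,0,0,0]);print(s.x,np.degrees(s.x[2]),"tip",pts(s.x)["tip"])
print(res(s.x)[:16].reshape(-1,2))
print("tri tip",*tri(obs[6][2],obs[7][2]))
# crank
so,to=s.x[4:6],s.x[6:8]
o2=[("side","boss",S(140,372,290,290,6.25)),("top","boss",S(172,113,145,215,6.25)),("side","grip",S(296,50-0,290,290,6.25)),("top","grip",S(80,250,145,215,6.25))]
o2=[("side","boss",S(140,72,290,290,6.25)),("top","boss",S(172,113,145,215,6.25)),("side","grip",S(296,49,290,290,6.25)),("top","grip",S(80,250,145,215,6.25))]
def r2(p):
    x,y,a,h=p[:4];P={"boss":[x,y,.117],"grip":[x+.07*np.cos(a),y+.07*np.sin(a),h]}
    return np.array([v for n,q,o in o2 for v in proj(n,P[q])+(p[4:6] if n=="side" else p[6:8])-o]+list(p[4:]/.8))
c=least_squares(r2,[.46,.29,2.8,.163,0,0,0,0]);print("crank",c.x,np.degrees(c.x[2]),c.fun[:8].reshape(-1,2))
print(tri(o2[0][2],o2[1][2]),tri(o2[2][2],o2[3][2]))
# stand: mask vs model
E
python3 fit.py
```

```text
[ 0.5422 -0.4166 -0.5758  0.0147  0.1539  0.312   0.1473 -0.1531] -32.98996101157736 tip [ 0.4527 -0.3586  0.121 ]
[[ 0.0376  0.0959]
 [ 0.4852 -0.1323]
 [-0.1299 -0.4712]
 [ 0.8538  0.297 ]
 [-0.6727  0.8062]
 [-0.1302 -0.2996]
 [-0.3167  0.01  ]
 [-0.1405 -0.2822]]
tri tip [ 0.4522 -0.3594  0.119 ] 0.0015727039654878851
crank [ 0.4607  0.2841  2.7571  0.1611  0.1277  0.2392  0.2104 -0.1053] 157.97045618468113 [[-0.1672 -0.3655]
 [-0.3608  0.2356]
 [-0.0323 -0.0083]
 [ 0.032  -0.071 ]]
(array([0.4608, 0.2835, 0.1138]), np.float64(0.002447268130235768)) (array([0.3956, 0.3102, 0.1599]), np.float64(0.0007410253016300756))
```

```bash
python3 - <<'E'
from h import *
np.set_printoptions(precision=3,suppress=True)
s=env.get_state();print(s)
R=s["tool_rot"];y=np.array(R)[:,1];print("tool y az",np.degrees(np.arctan2(y[1],y[0])))
E
```

```text
{'time_s': 2.0, 'joint_positions': array([-1.319,  0.307,  1.506,  0.   ,  1.328, -0.074]), 'joint_vel': array([-0.   , -0.001,  0.002,  0.001,  0.   ,  0.001]), 'tau': array([  0.   , -45.747, -25.232,  -0.   ,   0.001,  -0.   ]), 'position': array([ 0.184, -0.545,  0.231]), 'tool_rot': array([[ 0.947,  0.32 ,  0.   ],
       [ 0.32 , -0.947,  0.   ],
       [ 0.   , -0.   , -1.   ]]), 'wrist_force': array([0.008, 0.364, 0.969]), 'wrist_torque': array([ 0.021,  0.057, -0.009]), 'gripper_force': 0.0, 'finger_gap': 0.08512184824337073}
tool y az -71.33317049387983
```

```bash
python3 -m crank '[[0,0,7,0,0,40,1],[0,0,14,30,30,80,1],[0,0,21,60,60,110,1],[0,0,28,88,88,130,1],[0,0,35,116,116,140,1],[0,0,42,144,144,150,1],[0,0,49,172,172,150,1],[0,0,56,200,200,150,1],[0,0,63,228,228,150,1],[0,0,70,256,256,150,1],[0,0,77,284,290,150,1],[0,0,84,296,330,150,1],[0,0,91,296,370,150,1],[0,0,98,296,410,150,1],[0,0,105,296,450,150,1],[0,0,112,296,490,150,1],[0,0,119,296,530,150,1],[0,0,126,296,570,150,1],[0,0,133,296,610,150,1],[0,0,139,296,650,150,1]]' 60
python3 - <<'E'
from h import *
s=env.get_state();print(s["joint_positions"])
E
```

```text
time_s: 3.67
position: [0.4795, 0.1029, 0.3816]
tool_rot: [[-0.927, 0.375, 0.001], [0.375, 0.927, -0.0], [-0.001, 0.0, -1.0]]
wrist_force: [0.4, -0.2, 0.1]
finger_gap: 0.0853
gripper_force: 0.0
[ 1.25410089e-01  1.01694130e-01  1.40566139e+00 -1.10588474e-04
  1.63351677e+00 -1.06141134e+00]
```

```bash
python3 -m crank '[[0,0,0,-5,40,-40,1],[0,0,0,-10,80,-80,1],[0,0,0,-14,120,-120,1],[0,0,0,-17,160,-140,1],[0,0,0,-18,181,-160,1],[0,0,0,-18.5,181,-190,1],[0,0,0,-18.5,181,-220,1],[0,0,0,-18.5,181,-250,1],[0,0,0,-18.5,181,-275,1],[0,0,0,-18.5,181,-291,1],[0,0,0,-18.5,181,-291,1]]'
python3 - <<'E'
from h import *
a,b=cams.get_image("side")[0],cams.get_image("top")[0]
R=lambda im,x,y:cv2.resize(im[y:y+80,x:x+80],(400,400),interpolation=cv2.INTER_CUBIC)
cv2.imwrite("pics/c2.png",np.hstack([R(a,275,260),R(b,135,195)]))
E
```

```text
time_s: 4.58
position: [0.4586, 0.2808, 0.0865]
tool_rot: [[-0.925, 0.38, -0.007], [0.38, 0.925, -0.004], [0.005, -0.006, -1.0]]
wrist_force: [-0.5, -0.6, -0.9]
finger_gap: 0.0856
gripper_force: 0.0
```

View pics/c2.png

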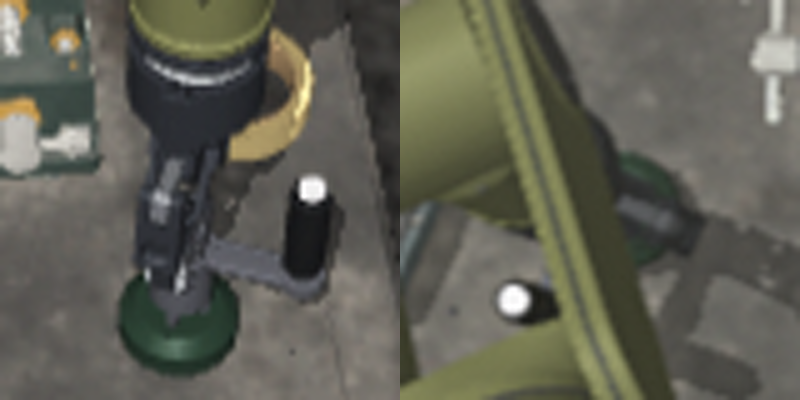

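The fingers straddle the boss (side view about (310,305)), clear of the arm and grip. Now I close them.

```bash
python3 -m crank '[[0,0,0,0,0,0,-1],[0,0,0,0,0,0,-1],[0,0,0,0,0,0,-1],[0,0,0,0,0,0,-1],[0,0,0,0,0,0,-1],[0,0,0,0,0,0,-1],[0,0,0,0,0,0,-1],[0,0,0,0,0,0,-1]]' 90
```

```text
time_s: 5.35
position: [0.4626, 0.2826, 0.0916]
tool_rot: [[-0.925, 0.38, 0.003], [0.38, 0.925, 0.001], [-0.002, 0.002, -1.0]]
wrist_force: [-0.0, -0.0, 6.8]
finger_gap: 0.0267
gripper_force: 88.3
```

```bash
python3 -m crank '[[0,0,0,0,0,10,-1],[0,0,0,0,0,20,-1],[0,0,0,0,0,35,-1],[0,0,0,0,0,60,-1],[0,0,0,0,0,90,-1],[0,0,0,0,0,130,-1],[0,0,0,0,0,170,-1],[0,0,0,0,0,210,-1],[0,0,0,0,0,250,-1],[0,0,0,0,0,250,-1],[0,0,0,0,0,250,-1]]'
cat > plan.py <<'E'
from h import *
from scipy.spatial.transform import Rotation as Ro
np.set_printoptions(precision=4,suppress=True)
JX,JY,JA=.5422,-.4166,np.radians(-33)
tip=np.array([.4525,-.3589,.1205])
ax=np.array([-np.sin(np.radians(35))*np.cos(JA),-np.sin(np.radians(35))*np.sin(JA),np.cos(np.radians(35))])
brg=tip-.05*ax
n=np.array([np.sin(JA),-np.cos(JA),0])
tilt=Ro.from_rotvec(n*np.radians(35))
E
python3 - <<'E'
from plan import *
s=env.get_state();p=np.array(s["position"]);R=Ro.from_matrix(s["tool_rot"])
print(p,s["wrist_force"],s["wrist_torque"],s["finger_gap"],s["joint_positions"])
ideal=Ro.from_matrix(np.array([[-.925,.38,0],[.38,.925,0],[0,0,-1]]))
Rt=tilt*Ro.from_euler('z',-66,degrees=True)*ideal
print("rotvec deg",np.degrees((Rt*R.inv()).as_rotvec()),"target R\n",Rt.as_matrix())
for g in(.15,.065,.05):
    T=brg+ax*(g+.0656)-Rt.as_matrix()[:,0]*.0023; print(g,T,(T-p)*1000)
E
```

```text
time_s: 6.27
position: [0.4621, 0.282, 0.3435]
tool_rot: [[-0.925, 0.38, 0.005], [0.38, 0.925, 0.002], [-0.004, 0.004, -1.0]]
wrist_force: [-0.5, 1.0, -5.2]
finger_gap: 0.0267
gripper_force: 89.8
[0.4621 0.282  0.3435] [-0.5024  1.0177 -5.1836] [-0.0276 -0.0433  0.0091] 0.026675496226941955 [ 0.4703  0.1898  1.3887 -0.0005  1.5578 -0.7106]
rotvec deg [  0.063  -36.6433 -63.8539] target R
 [[ 0.0572  0.8748  0.481 ]
 [ 0.9436  0.1101 -0.3124]
 [-0.3263  0.4718 -0.8192]]
0.15 [ 0.3727 -0.3093  0.2569] [ -89.3756 -591.3283  -86.5626]
0.065 [ 0.4136 -0.3359  0.1873] [ -48.487  -617.8816 -156.1906]
0.05 [ 0.4208 -0.3406  0.175 ] [ -41.2714 -622.5675 -168.4779]
```

```bash
python3 -m crank '[[0,-2.4,-4.2,0,-38,10,-1],[0,-4.8,-8.4,2,-76,20,-1],[0,-7.2,-12.6,4,-114,20,-1],[0,-9.7,-16.8,4,-152,20,-1],[0,-12.2,-21.2,4,-190,20,-1],[0,-14.6,-25.5,0,-228,20,-1],[0,-17,-29.7,-5,-266,20,-1],[0,-19.5,-34,-12,-304,15,-1],[0,-22,-38.2,-20,-342,10,-1],[0,-24.4,-42.5,-30,-380,0,-1],[0,-26.8,-46.7,-40,-418,-10,-1],[0,-29.3,-51,-50,-456,-25,-1],[0,-31.7,-55.2,-60,-492,-40,-1],[0,-34.1,-59.4,-70,-528,-55,-1],[0,-36.6,-63.9,-80,-562,-70,-1],[0,-36.6,-63.9,-89,-591,-86,-1],[0,-36.6,-63.9,-89,-591,-86,-1],[0,-36.6,-63.9,-89,-591,-86,-1]]'
python3 - <<'E'
from plan import *
s=env.get_state();print(s["joint_positions"],s["wrist_force"])
a,b=cams.get_image("side")[0],cams.get_image("top")[0]
cv2.imwrite("pics/side3.png",a);cv2.imwrite("pics/top3.png",b)
R=lambda im,x,y:cv2.resize(im[y:y+80,x:x+80],(400,400),interpolation=cv2.INTER_CUBIC)
cv2.imwrite("pics/c3.png",np.hstack([R(a,265,110),R(b,350,190)]))
E
```

```text
time_s: 7.77
position: [0.369, -0.308, 0.2496]
tool_rot: [[0.058, 0.881, 0.47], [0.947, 0.1, -0.305], [-0.316, 0.463, -0.828]]
wrist_force: [-0.1, -0.4, -3.7]
finger_gap: 0.0265
gripper_force: 90.9
[-0.9403 -0.0866  2.1064  0.368   0.5896 -1.215 ] [-0.1456 -0.3766 -3.6857]
```

View pics/c3.png

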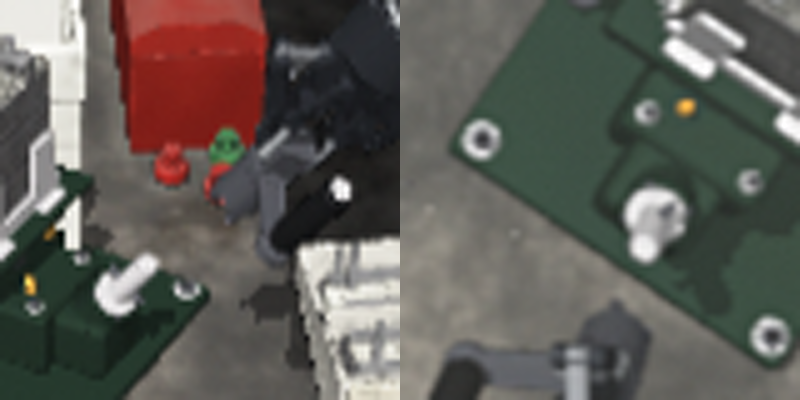

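Crank held on its tool axis, socket mouth toward the shaft (side px ~(311,151), top px ~(393,252)); shaft tip clear. I let it settle and check.

```bash
python3 -m crank '[[0,0,0,0,0,0,-1],[0,0,0,0,0,0,-1],[0,0,0,0,0,0,-1]]'
python3 - <<'E'
from plan import *
s=env.get_state();p=np.array(s["position"]);R=np.array(s["tool_rot"]);print(s["joint_positions"],s["wrist_force"],s["wrist_torque"],s["joint_vel"])
Rt=tilt*Ro.from_euler('z',-66,degrees=True)*Ro.from_matrix(np.array([[-.925,.38,0],[.38,.925,0],[0,0,-1]]))
print("rot left",np.degrees((Rt*Ro.from_matrix(R).inv()).as_rotvec()))
for o in("boss_mid","crank","grip_mid","shaft_tip","shaft_bearing"):
    x,y=pp("side",o,1),pp("top",o,1);print(o,x,y,*(tri(x[0][1],y[0][1]) if x and y else []))
print("pred origin",p+R[:,2]*.0656+R[:,0]*.0023,"boss",p-R[:,2]*.0104+R[:,0]*.0023)
for n in("side","top"):print(n,"pred origin px",proj(n,p+R[:,2]*.0656+R[:,0]*.0023),"tip px",proj(n,tip))
E
```

```text
time_s: 8.12
position: [0.3733, -0.3077, 0.2547]
tool_rot: [[0.053, 0.877, 0.478], [0.945, 0.111, -0.309], [-0.324, 0.468, -0.822]]
wrist_force: [0.0, -0.1, -4.0]
finger_gap: 0.0264
gripper_force: 90.9
[-0.9325 -0.0911  2.1014  0.3687  0.588  -1.2155] [ 0.0185 -0.1228 -3.9868] [ 0.3414  0.6002 -0.02  ] [-0.0038 -0.0005 -0.0048  0.0015 -0.0036 -0.0015]
rot left [-0.1625 -0.2675 -0.1501]
boss_mid [(0.92, array([321.608, 137.214]))] [(0.85, array([388.192, 270.48 ]))] [ 0.3627 -0.2991  0.268 ] 0.006827078600807973
crank [(0.6, array([314.104, 151.116]))] [(0.74, array([439.712, 191.982]))] [ 0.4759 -0.4114  0.1867] 0.21815069809160753
grip_mid [(0.62, array([264.6 , 119.28]))] [(0.6, array([361.088, 271.32 ]))] [ 0.4583 -0.2186  0.3929] 0.2154033900639346
shaft_tip [(0.52, array([297.472, 164.01 ]))] [(0.73, array([356.776, 271.782]))] [ 0.406  -0.2381  0.194 ] 0.09765429657900712
shaft_bearing [(0.69, array([288.4  , 168.084]))] [(0.7, array([399.504, 233.1  ]))] [ 0.4757 -0.3709  0.0819] 0.0016981063509117428
pred origin [ 0.4047 -0.3258  0.2   ] boss [ 0.3684 -0.3023  0.2625]
side pred origin px [309.0309 149.182 ] tip px [294.6752 161.6698]
top pred origin px [393.0449 254.5768] tip px [398.4294 239.923 ]
```

```bash
cat > go.py <<'E'
from plan import *
import sys
g=float(sys.argv[1]);off=np.array([float(v) for v in sys.argv[2:5]])/1000 if len(sys.argv)>4 else 0
s=env.get_state();p=np.array(s["position"]);R=np.array(s["tool_rot"])
o=p+R[:,2]*.0656+R[:,0]*.0023-off  # crank origin est
T=brg+ax*g
print("shift mm",(T-o)*1000,"axis dist",(o-brg)@ax*1000,"lateral",((o-brg)-((o-brg)@ax)*ax)*1000,"F",s["wrist_force"],"Fax",np.dot(s["wrist_force"],ax),"j",s["joint_positions"])
q=Ro.align_vectors([-ax],[R[:,2]])[0];print("axis fix deg",np.degrees(q.as_rotvec()))
E
python3 go.py .057
```

```text
shift mm [ 45.1959 -29.5481 -73.3983] axis dist 148.09605345302506 lateral [-1.3749  1.0904 -1.2233] F [-0.6412  0.1209 -4.1432] Fax -3.0477053930407747 j [-0.9354 -0.09    2.1013  0.3691  0.5875 -1.216 ]
axis fix deg [-0.1813 -0.2875  0.0031]
```

```bash
python3 -m crank '[[-0.1,-0.2,0,15,-10,-25,-1],[-0.2,-0.3,0,30,-20,-48,-1],[-0.2,-0.3,0,45,-29.5,-73,-1],[-0.2,-0.3,0,45,-29.5,-73,-1],[-0.2,-0.3,0,45,-29.5,-73,-1],[-0.2,-0.3,0,45,-29.5,-73,-1],[-0.2,-0.3,0,45,-29.5,-73,-1]]'; python3 go.py .057
python3 - <<'E'
from plan import *
a,b=cams.get_image("side")[0],cams.get_image("top")[0]
cv2.imwrite("pics/side4.png",a);cv2.imwrite("pics/top4.png",b)
R=lambda im,x,y:cv2.resize(im[y:y+50,x:x+50],(400,400),interpolation=cv2.INTER_CUBIC)
cv2.imwrite("pics/c4.png",np.hstack([R(a,275,135),R(b,370,215)]))
E
```

```text
time_s: 9.2
position: [0.4175, -0.3387, 0.1825]
tool_rot: [[0.058, 0.874, 0.482], [0.943, 0.111, -0.314], [-0.328, 0.473, -0.818]]
wrist_force: [0.2, 0.6, -2.6]
finger_gap: 0.026
gripper_force: 91.1
shift mm [-0.1228  0.4213 -1.8348] axis dist 58.312272442027194 lateral [ 0.7541 -0.8313  0.7599] F [ 0.1783  0.6432 -2.618 ] Fax -2.0293854394570534 j [-0.8798  0.1093  2.1489  0.5435  0.3379 -1.3742]
axis fix deg [0.0926 0.0839 0.0223]
```

View pics/c4.png

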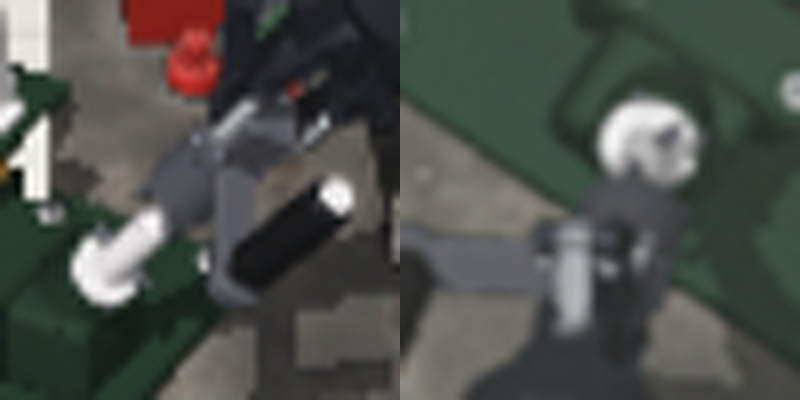

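Side: socket lies in line with the shaft (tip at ~(294,163)), and top: socket mouth covers the tip, perhaps a millimetre or two to the right. I take out the measured lateral error and push on gently.

```bash
python3 -m crank '[[0,0,0,-0.7,0.8,-0.8,-1],[0,0,0,1,-0.2,-3.5,-1],[0,0,0,2.2,-1.2,-6,-1],[0,0,0,3.4,-2,-8,-1],[0,0,0,4.6,-2.8,-10,-1],[0,0,0,6,-3.6,-12,-1],[0,0,0,6,-3.6,-12,-1],[0,0,0,6,-3.6,-12,-1]]'; python3 go.py .044
```

```text
time_s: 9.97
position: [0.4236, -0.3421, 0.1689]
tool_rot: [[0.057, 0.875, 0.481], [0.944, 0.11, -0.312], [-0.326, 0.472, -0.819]]
wrist_force: [-0.7, 0.2, -5.0]
finger_gap: 0.0266
gripper_force: 91.2
shift mm [ 0.1514 -0.4138  1.2075] axis dist 43.21294354316089 lateral [-0.53    0.6596 -0.5628] F [-0.6577  0.1752 -5.0397] Fax -3.757192287357922 j [-0.8722  0.1441  2.1557  0.5979  0.3021 -1.4263]
axis fix deg [-0.017  -0.0168 -0.0036]
```

```bash
python3 -m crank '[[0,0,0,1.4,-1,-2.5,-1],[0,0,0,3,-2,-5,-1],[0,0,0,4.4,-2.9,-7.5,-1],[0,0,0,6,-4,-10,-1],[0,0,0,7.2,-4.8,-12,-1],[0,0,0,7.2,-4.8,-12,-1],[0,0,0,7.2,-4.8,-12,-1]]'; python3 go.py .03
```

```text
time_s: 10.55
position: [0.4307, -0.3469, 0.157]
tool_rot: [[0.057, 0.875, 0.481], [0.944, 0.11, -0.312], [-0.326, 0.472, -0.819]]
wrist_force: [-0.2, -0.4, -4.0]
finger_gap: 0.0264
gripper_force: 91.2
shift mm [-0.2971  0.0318  1.6586] axis dist 28.488472050161196 lateral [-0.43    0.4404 -0.4205] F [-0.2244 -0.3868 -3.9709] Fax -3.2656483818269346 j [-0.8651  0.1783  2.1579  0.6615  0.2694 -1.4875]
axis fix deg [-0.0091 -0.0113 -0.0011]
```

```bash
python3 -m crank '[[0,0,0,1.4,-1,-2.5,-1],[0,0,0,2.9,-1.9,-5,-1],[0,0,0,4.3,-2.8,-7.4,-1],[0,0,0,5,-3.3,-8.6,-1],[0,0,0,5.8,-3.7,-9.8,-1],[0,0,0,6.7,-4.4,-11.5,-1],[0,0,0,7.2,-4.7,-12.3,-1],[0,0,0,7.2,-4.7,-12.3,-1]]'; python3 go.py .017
```

```text
time_s: 11.22
position: [0.438, -0.3516, 0.1448]
tool_rot: [[0.058, 0.875, 0.481], [0.944, 0.11, -0.312], [-0.326, 0.472, -0.819]]
wrist_force: [-0.2, -0.0, -4.1]
finger_gap: 0.0265
gripper_force: 91.2
shift mm [-1.2794  0.7646  3.1991] axis dist 13.525144261094324 lateral [-0.3922  0.321  -0.3527] F [-0.2436 -0.0423 -4.1093] Fax -3.2622214359232875 j [-0.8581  0.2129  2.1595  0.7427  0.2383 -1.5663]
axis fix deg [ 0.0048 -0.0009  0.0032]
```

```bash
python3 -m crank '[[0,0,0,1,-0.6,-1.6,-1],[0,0,0,1.9,-1.2,-3.3,-1],[0,0,0,2.9,-1.9,-5,-1],[0,0,0,3.4,-2.2,-5.7,-1],[0,0,0,3.8,-2.5,-6.6,-1],[0,0,0,3.8,-2.5,-6.6,-1]]'; python3 go.py .004
```

```text
time_s: 11.72
position: [0.4417, -0.3541, 0.1382]
tool_rot: [[0.058, 0.875, 0.481], [0.944, 0.11, -0.313], [-0.326, 0.472, -0.819]]
wrist_force: [-0.2, 0.1, -4.7]
finger_gap: 0.0262
gripper_force: 91.2
shift mm [ 1.1899 -0.8053 -0.8848] axis dist 5.548727036293794 lateral [-0.4449  0.3215 -0.3839] F [-0.2133  0.1008 -4.745 ] Fax -3.7527595377647245 j [-0.8546  0.2314  2.16    0.7942  0.2229 -1.6167]
axis fix deg [0.0061 0.001  0.0032]
```

```bash
python3 -m crank '[[0,0,0,0.5,-0.3,-0.8,-1],[0,0,0,0.9,-0.6,-1.6,-1],[0,0,0,1.2,-0.8,-2.1,-1],[0,0,0,1.2,-0.8,-2.1,-1],[0,0,0,1.2,-0.8,-2.1,-1]]'; python3 go.py .004
python3 - <<'E'
from plan import *
a,b=cams.get_image("side")[0],cams.get_image("top")[0]
cv2.imwrite("pics/side5.png",a);cv2.imwrite("pics/top5.png",b)
R=lambda im,x,y:cv2.resize(im[y:y+50,x:x+50],(400,400),interpolation=cv2.INTER_CUBIC)
cv2.imwrite("pics/c5.png",np.hstack([R(a,270,140),R(b,370,215)]))
E
```

```text
time_s: 12.13
position: [0.4427, -0.3548, 0.137]
tool_rot: [[0.058, 0.874, 0.482], [0.943, 0.11, -0.313], [-0.327, 0.473, -0.818]]
wrist_force: [-5.1, 3.5, 3.6]
finger_gap: 0.0262
gripper_force: 92.7
shift mm [ 0.2109 -0.1225  0.2626] axis dist 3.92462230173669 lateral [-0.2472  0.146  -0.2009] F [-5.1343  3.531   3.6026] Fax 6.523943529634509 j [-0.8537  0.2352  2.1607  0.8117  0.2183 -1.6338]
axis fix deg [0.063  0.0554 0.0159]
```

View pics/c5.png

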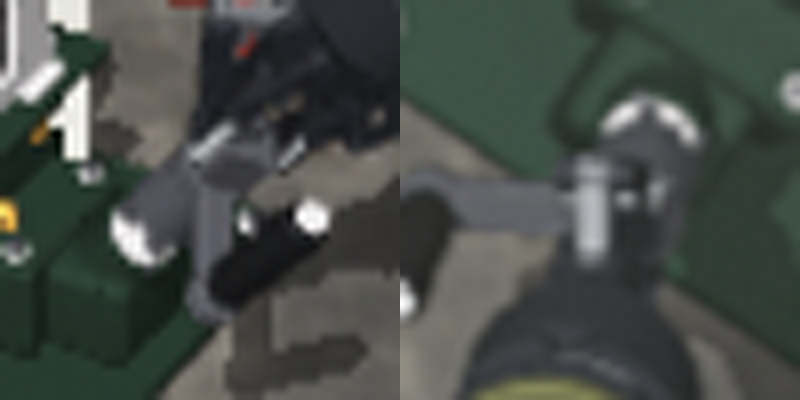

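The crank is fully on: collar just visible under the claws at side px (287,170), axial contact at 3.9 mm. The pin lay in a gap, so I release, and meanwhile fit the arm kinematics from logged states to plan the winding circle.

```bash
cat > kin.py <<'E'
from plan import *
from scipy.optimize import least_squares
D=[([.184,-.545,.231],[-1.319,.307,1.506,0,1.328,-.0735]),([.4795,.1029,.3816],[.12541,.10169,1.40566,0,1.63352,-1.06141]),
([.4621,.282,.3435],[.4703,.1898,1.3887,-.0005,1.5578,-.7106]),([.369,-.308,.2496],[-.9403,-.0866,2.1064,.368,.5896,-1.215]),
([.3733,-.3077,.2547],[-.9325,-.0911,2.1014,.3687,.588,-1.2155]),([.4175,-.3387,.1825],[-.8798,.1093,2.1489,.5435,.3379,-1.3742]),
([.4236,-.3421,.1689],[-.8722,.1441,2.1557,.5979,.3021,-1.4263]),([.4307,-.3469,.157],[-.8651,.1783,2.1579,.6615,.2694,-1.4875]),
([.438,-.3516,.1448],[-.8581,.2129,2.1595,.7427,.2383,-1.5663]),([.4427,-.3548,.137],[-.8537,.2352,2.1607,.8117,.2183,-1.6338])]
def fk(k,j):
    a,l,h,e1,L1,e2,L2,L3=k;Z=lambda t:Ro.from_euler('z',t);Y=lambda t:Ro.from_euler('y',t)
    R=Z(j[0]);p=R.apply([a,l,h]);R=R*Y(j[1]);p=p+R.apply([e1,0,L1]);R=R*Y(j[2]);p=p+R.apply([e2,0,L2])
    R=R*Z(j[3])*Y(j[4])*Z(j[5]);return p+R.apply([0,0,L3]),R
def fitk():
    return least_squares(lambda k:np.concatenate([fk(k,j)[0]-p for p,j in D]+[(np.array(k)-[0,.04,.3,0,.4,0,.35,.25])*1e-4]),[0,.04,.3,0,.4,0,.35,.25]).x
lo=np.array([-3.12,-1.05,.14,-1.42,.1,-2.68]);hi=np.array([3.12,2.28,2.33,4.57,2.73,2.68])
E
cat > /tmp/k.py <<'E'
import sys;sys.path.insert(0,'.')
from kin import *
k=fitk();print("k",k,"maxerr mm",max(np.abs(fk(k,j)[0]-p).max() for p,j in D)*1000)
print(fk(k,D[0][1])[1].as_matrix(),fk(k,D[-1][1])[1].as_matrix())
def ik(p,R,j0):
    off=fk(k,D[0][1])[1].inv()*Ro.from_matrix([[.947,.32,0],[.32,-.947,0],[0,0,-1]])
    f=lambda j:np.concatenate([(fk(k,j)[0]-p)*10,((fk(k,j)[1]*off)*R.inv()).as_rotvec()])
    s=least_squares(f,np.clip(j0,lo+.01,hi-.01),bounds=(lo,hi));return s.x,np.linalg.norm(s.fun)
u=np.array([np.cos(np.radians(35))*np.cos(JA),np.cos(np.radians(35))*np.sin(JA),np.sin(np.radians(35))]);e=np.array([-np.sin(JA),np.cos(JA),0])
for sg in(1,-1):
  for t in(35,25,15,5,-5):
    tr=np.radians(t);z=np.array([np.sin(tr)*np.cos(JA),np.sin(tr)*np.sin(JA),-np.cos(tr)]);y=sg*e;R=Ro.from_matrix(np.stack([np.cross(y,z),y,z],1))
    C=brg+ax*.124+.019*z;J=[];E=[];j=np.array([-.9,.1,2.,0,.6,.5 if sg<0 else -2.4])
    for ph in np.radians(np.arange(0,360,30)):
        j,er=ik(C+.07*(np.cos(ph)*u+np.sin(ph)*e),R,j);J.append(j);E.append(er)
    J=np.array(J);print(sg,t,"err",max(E),"min",J.min(0),"max",J.max(0))
E
python3 /tmp/k.py & 
python3 -m crank '[[0,0,0,0,0,0,1],[0,0,0,0,0,0,1],[0,0,0,0,0,0,1],[0,0,0,0,0,0,1],[0,0,0,0,0,0,1],[0,0,0,0,0,0,1],[0,0,0,0,0,0,1]]'; wait
```

```text
time_s: 12.82
position: [0.443, -0.355, 0.1363]
tool_rot: [[0.058, 0.875, 0.481], [0.943, 0.11, -0.313], [-0.326, 0.472, -0.819]]
wrist_force: [0.1, 1.0, 0.4]
finger_gap: 0.0855
gripper_force: 0.0
k [-0.0004  0.0422  0.1926  0.0003  0.6467  0.1095  0.4167  0.3716] maxerr mm 0.20625633410981115
[[-0.3196  0.9476  0.0001]
 [ 0.9476  0.3196 -0.0006]
 [-0.0006 -0.     -1.    ]] [[-0.8744  0.0579  0.4818]
 [-0.1102  0.9432 -0.3135]
 [-0.4725 -0.3272 -0.8183]]
1 35 err 0.05435564159501506 min [-1.0522  0.1474  1.9964  0.1956  0.1437 -2.68  ] max [-0.6578  0.175   2.301   0.9395  0.4304 -1.8401]
1 25 err 7.728197823411577e-10 min [-1.0036  0.1585  1.8547  0.061   0.3944 -2.2832] max [-0.6464  0.1923  2.1796  0.3803  0.6769 -1.687 ]
1 15 err 1.7756393471433964e-09 min [-0.9473  0.1952  1.7149  0.0232  0.648  -2.0334] max [-0.6371  0.2446  2.0439  0.1401  0.9281 -1.6457]
1 5 err 1.772210667237586e-09 min [-0.9019  0.2549  1.578   0.0062  0.885  -1.9146] max [-0.6297  0.314   1.915   0.0346  1.1643 -1.627 ]
1 -5 err 6.835403755658659e-10 min [-0.8671  0.3303  1.4451 -0.0263  1.1039 -1.8524] max [-0.6238  0.3958  1.7927 -0.0038  1.3869 -1.6167]
-1 35 err 6.123201920843744e-10 min [-1.0711  0.1474  1.9964  0.1894  0.1412  0.0052] max [-0.6564  0.1808  2.3236  1.2827  0.4292  1.3084]
-1 25 err 7.69849974770458e-10 min [-1.0025  0.1585  1.8547  0.0577  0.3939  0.8617] max [-0.6452  0.1922  2.1796  0.3772  0.6765  1.4585]
-1 15 err 1.7700029264410545e-09 min [-0.9463  0.1952  1.7149  0.0212  0.6476  1.1106] max [-0.6361  0.2445  2.044   0.1381  0.9279  1.4983]
-1 5 err 1.8104602126457954e-09 min [-0.901   0.255   1.578   0.0047  0.8848  1.2287] max [-0.6288  0.314   1.9151  0.0331  1.1642  1.5162]
-1 -5 err 6.849133910680445e-10 min [-0.8664  0.3304  1.4451 -0.0275  1.1037  1.2903] max [-0.6231  0.3958  1.7927 -0.005   1.3869  1.526 ]
```

```bash
python3 -m crank '[[0,0,0,-5,3.2,8.2,1],[0,0,0,-15,9.7,25,1],[0,0,0,-28,18,47,1],[0,0,0,-41,26.5,70,1],[0,0,0,-50,32,90,1],[0,0,0,-58,36,110,1],[0,0,0,-70,36,125,1],[0,0,0,-85,40,140,1],[0,0,0,-85,40,140,1],[0,0,0,-85,40,140,1]]'
python3 - <<'E'
from plan import *
e=np.array([-np.sin(JA),np.cos(JA),0]);u=np.cross(e,ax)
print("u",u)
P=[]
for n in("side","top"):
    im,d=cams.get_image(n);cv2.imwrite(f"pics/{n}6.png",im)
    for q in("crank","grip_mid"):
        for r in cams.trace(n,q)[:1]:
            m=r["pixels"]&(d>0);ys,xs=np.nonzero(m);W=np.array([world(n,x,y,d[y,x]) for x,y in zip(xs,ys)])-brg
            A=np.stack([W@u,W@e,W@ax],1)*1000
            k=(A[:,2]>80)&(A[:,2]<150)&(np.hypot(A[:,0],A[:,1])>40)&(np.hypot(A[:,0],A[:,1])<100)
            print(n,q,r["score"],m.sum(),k.sum(),np.median(A[k],0) if k.any() else "",np.median(A,0))
    print(n,pp(n,"grip_mid"),pp(n,"boss_mid",1))
a,b=cv2.imread("pics/side6.png"),cv2.imread("pics/top6.png")
R=lambda im,x,y:cv2.resize(im[y:y+80,x:x+80],(400,400),interpolation=cv2.INTER_CUBIC)
cv2.imwrite("pics/c6.png",np.hstack([R(a,255,110),R(b,350,190)]))
E
```

```text
time_s: 13.65
position: [0.3577, -0.3153, 0.2773]
tool_rot: [[0.059, 0.874, 0.482], [0.943, 0.11, -0.315], [-0.328, 0.473, -0.818]]
wrist_force: [0.4, -0.2, 0.1]
finger_gap: 0.0854
gripper_force: 0.0
u [ 0.687  -0.4461  0.5736]
side crank 0.62 386 87 [-50.6991  66.1853 115.3238] [-18.7348  20.4025  68.5427]
side grip_mid 0.81 365 88 [-51.3664  66.1566 115.3451] [-20.1139  22.4753  68.028 ]
side [(0.59, array([307.328, 171.486]))] [(0.77, array([297.92 , 158.214]))]
top crank 0.94 557 131 [-42.6743  59.5329 120.7537] [-14.4137  19.7364  73.6445]
top [(0.89, array([370.888, 251.58 ])), (0.43, array([401.912, 231.294]))] [(0.96, array([393.904, 247.716]))]
```

View pics/c6.png

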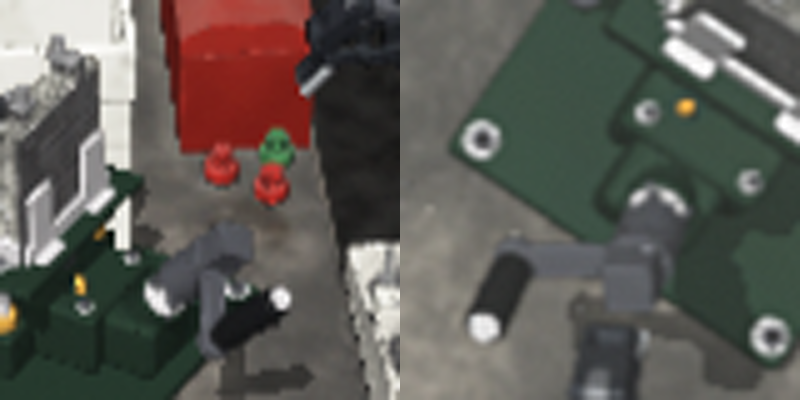

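The crank stays on the shaft; the grip points to jack-front/left, its cap at side px (311,169), top px (366,255). I fit the crank angle and plan the grip grasp.

```bash
cat > wind.py <<'E'
from plan import *
from scipy.optimize import least_squares
e=np.array([-np.sin(JA),np.cos(JA),0]);u=np.cross(e,ax)
def zt(t):
    tr=np.radians(t);return np.array([np.sin(tr)*np.cos(JA),np.sin(tr)*np.sin(JA),-np.cos(tr)])
def Rg(t):
    z=zt(t);return Ro.from_matrix(np.stack([np.cross(e,z),e,z],1))
def tcp(phi,h,t,off=0):
    return brg+ax*(.004+h)+.07*(np.cos(phi)*u+np.sin(phi)*e)+.019*zt(t)
E
python3 - <<'E'
from wind import *
def S(x,y,x0,y0,s):return np.array([(x+.5)/s-.5+x0,(y+.5)/s-.5+y0])
cs,ct=S(281,298,255,110,5),S(83,327,350,190,5)
print(tri(cs,ct))
f=lambda q:np.concatenate([proj(n,brg+ax*q[1]+.07*(np.cos(q[0])*u+np.sin(q[0])*e))-o+of for n,o,of in(("side",cs,[.15,.31]),("top",ct,[.15,-.15]))])
s=least_squares(f,[2.2,.139]);print("phi",np.degrees(s.x[0]),"h",s.x[1],s.fun)
st=env.get_state();p=np.array(st["position"]);R=Ro.from_matrix(st["tool_rot"]);print(st["joint_positions"])
Rt=Rg(20);print("rotvec",np.degrees((Rt*R.inv()).as_rotvec()))
for h in(.21,.122):print(h,(tcp(s.x[0],h,20)-p)*1000)
E
```

```text
(array([ 0.4046, -0.2608,  0.1595]), np.float64(0.0013830240011804683))
phi 133.55427217555348 h 0.13706239835767267 [-0.3367 -1.9268  2.8779 -0.1573]
[-0.9948 -0.1295  2.0728  0.387   0.667  -1.2646]
rotvec [-13.9966  25.5008  49.2175]
0.21 [ 15.4606  67.6382 -66.4208]
0.122 [  57.7923   40.1477 -138.5062]
```

```bash
python3 -m crank '[[-1.7,3.1,6,0,8,0,1],[-3.4,6.2,12,2,17,0,1],[-5.2,9.4,18.2,4,27,0,1],[-7,12.6,24.4,6,36,-10,1],[-8.7,15.8,30.6,8,46,-20,1],[-10.4,19,36.8,10,55,-35,1],[-12.2,22.2,43,13,65,-50,1],[-14,25.5,49.2,15,73,-69,1],[-14,25.5,49.2,15,73,-69,1],[-14,25.5,49.2,24,67,-85,1],[-14,25.5,49.2,34,60,-101,1],[-14,25.5,49.2,42,55,-115,1],[-14,25.5,49.2,50,50,-129,1],[-14,25.5,49.2,57,45.6,-141,1],[-14,25.5,49.2,57,45.6,-141,1],[-14,25.5,49.2,57,45.6,-141,1],[-14,25.5,49.2,57,45.6,-141,1]]'
python3 - <<'E'
from wind import *
st=env.get_state();p=np.array(st["position"]);z=np.array(st["tool_rot"])[:,2];g=p-.019*z-brg
print("grasp pt u,e,ax",g@u,g@e,g@ax,st["joint_positions"],st["wrist_force"])
a,b=cams.get_image("side")[0],cams.get_image("top")[0]
R=lambda im,x,y:cv2.resize(im[y:y+80,x:x+80],(400,400),interpolation=cv2.INTER_CUBIC)
cv2.imwrite("pics/c7.png",np.hstack([R(a,255,110),R(b,340,200)]))
E
```

```text
time_s: 15.57
position: [0.4148, -0.2695, 0.1359]
tool_rot: [[-0.787, 0.546, 0.288], [0.513, 0.838, -0.187], [-0.344, 0.001, -0.939]]
wrist_force: [0.2, -0.4, 0.4]
finger_gap: 0.0854
gripper_force: 0.0
grasp pt u,e,ax -0.05201868440583626 0.05441554885754901 0.12704999770319605 [-0.6918  0.1666  2.0778  0.0767  0.5499 -1.7435] [ 0.2483 -0.433   0.4106]
```

View pics/c7.png

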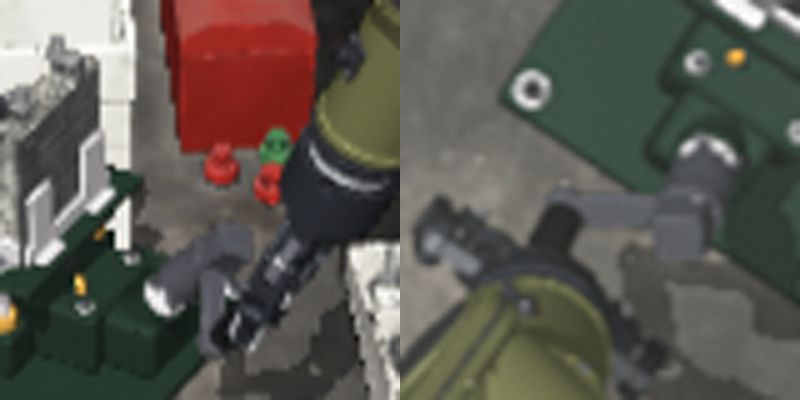

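The grip (top px ~(371,246)) lies between the two open fingers, as seen in both views. Closing on it.

```bash
python3 -m crank '[[0,0,0,0,0,0,-1],[0,0,0,0,0,0,-1],[0,0,0,0,0,0,-1],[0,0,0,0,0,0,-1],[0,0,0,0,0,0,-1],[0,0,0,0,0,0,-1],[0,0,0,0,0,0,-1],[0,0,0,0,0,0,-1]]' 60
python3 - <<'E'
from wind import *
st=env.get_state();p=np.array(st["position"]);z=np.array(st["tool_rot"])[:,2];g=p-.019*z-brg
print("grasp pt u,e,ax",g@u,g@e,g@ax,st["wrist_force"],st["wrist_torque"])
c0=133.6
for d in range(0,210,12):
    ph=np.radians(c0-d);v=.07*((np.cos(ph)-np.cos(np.radians(c0)))*u+(np.sin(ph)-np.sin(np.radians(c0)))*e)*1000
    print(d,v.round(1))
# gauge & posts
for i in range(2):
  for q in("post_tops","gauge_tip"):
    [cams.get_image(n) for n in("side","top")]
    a,b=pp("side",q,2),pp("top",q,2);print(q,a,b,*tri(a[0][1],b[0][1]))
E
```

```text
time_s: 16.33
position: [0.4147, -0.2692, 0.1352]
tool_rot: [[-0.788, 0.545, 0.288], [0.512, 0.839, -0.186], [-0.343, 0.0, -0.939]]
wrist_force: [-2.1, 0.5, 1.6]
finger_gap: 0.0217
gripper_force: 58.7
grasp pt u,e,ax -0.052687162611311116 0.054624009138541645 0.12658621674569528 [-2.0848  0.4609  1.5752] [-0.0316  0.3888 -0.1577]
0 [0. 0. 0.]
12 [12.8  2.3  6.7]
24 [25.3  1.7 14.2]
36 [37.  -1.7 22.4]
48 [47.3 -7.9 30.8]
60 [ 55.7 -16.5  39. ]
72 [ 62.  -27.3  46.8]
84 [ 65.8 -39.6  53.7]
96 [ 66.9 -53.   59.5]
108 [ 65.4 -66.8  63.9]
120 [ 61.3 -80.6  66.7]
132 [ 54.7 -93.6  67.8]
144 [  46.  -105.4   67.2]
156 [  35.5 -115.3   64.8]
168 [  23.7 -123.    60.8]
180 [  11.1 -128.1   55.4]
192 [  -1.7 -130.4   48.7]
204 [ -14.2 -129.8   41.2]
post_tops [(0.94, array([265.104, 119.112])), (0.68, array([294.504, 160.398]))] [(0.6, array([439.376, 189.588]))] [ 0.5632 -0.4314  0.2685] 0.012011790309191478
gauge_tip [(0.6, array([305.48 , 174.384])), (0.44, array([254.296, 122.808]))] [(0.79, array([418.992, 171.612]))] [ 0.5271 -0.3598  0.1344] 0.25525500902638737
post_tops [(0.6, array([263.424, 118.986]))] [(0.76, array([437.472, 191.016]))] [ 0.5644 -0.4275  0.2698] 0.001384228171489617
gauge_tip [(0.6, array([317.688, 240.786])), (0.48, array([254.184, 122.598]))] [(0.73, array([421.68, 170.52]))] [ 0.5319 -0.3784 -0.1544] 0.43244824931660597
```

```bash
cat > zm.py <<'E'
from wind import *
def zmap(n,k=3):
    ds=[];
    for _ in range(k):
        im,d=cams.get_image(n);d[d==0]=np.nan;ds.append(d)
    d=np.nanmedian(ds,0);f,cx,cy,T=cam(n);v,uu=np.mgrid[:420,:560]
    W=np.stack([(uu-cx)/f*d,(v-cy)/f*d,d],-1)@T[:3,:3].T+T[:3,3];return im,d,W,np.nanstd(ds,0)
E
python3 - <<'E'
from zm import *
im,d,W,sd=zmap("top");cv2.imwrite("pics/t8.png",im)
print("noise",np.nanmedian(sd[160:215,395:460])*1000)
z=(W[...,2]*1000)
np.set_printoptions(linewidth=300)
print("cols",np.arange(400,458))
for r in range(158,216):print(r," ".join("%3d"%v if v==v else " . " for v in z[r,400:458]))
E
```

```text
noise 2.1102777
cols [400 401 402 403 404 405 406 407 408 409 410 411 412 413 414 415 416 417 418 419 420 421 422 423 424 425 426 427 428 429 430 431 432 433 434 435 436 437 438 439 440 441 442 443 444 445 446 447 448 449 450 451 452 453 454 455 456 457]
158 101 105 100 106 104 100 103 104 103 103 105 106 105 105 105 107 106 103 106 108 104 106 109 108 106 110   0   2  -1  -1   2   6   0  -2   6  -1  10  15  18  23  36  47  54  68  79  84  97 105 113 125 133 139 166 181 191 200 208 215
159  93  90  92  92  95 286 292 293 291  93 338 339 337 339  92  94  95  97  95  95  95  98  97 100 100   0  -2   3   4  -2  -1  -3   2   3   0   0  11  13  23  21  31  43  59  66  75  85  96 104 116 121 129 143 165 184 187 197 206 215
160  77  83  79  79  80 291 293 293 293 332 337 341 341 339  79  86  86  82  83  82  83  87  83  83   3   2   1  -4   3   0   0   1  -2  -2  -2   3   9  13  22  25  35  43  54  65  73  88  97 105 114 121 132 141 167 181 189 198 209 217
161   1  -1   3   4 291 292 294 290 321 334 336 338 338 338 340  72  71  76  77  72  73  74  72  -2  -3  -3   0   0   0   0   0  -3   0  
[... 12142 characters left out ...]
  68  71  71  68  69  68  68  70  71  71  72  70  72  69  67  70 106 112 109 111 109 113 110 113 115 116 114 114 117 123 129 133 139 142 150 151 161 165 165 168 168 161 167 171 168 112 114 113 121 132 140 152 156 173 185 191 199
214  69  68  69  67  71  67  69  68  69  64  71  70  70  69  76  67  72  71  73 108 112 106 109 110 113 114 118 113 112 115 117 120 125 133 138 142 146 152 158 159 166 147 153 151 116 112 112 112 114 126 135 141 149 159 176 182 191 201
215  67  65  73  63  71  71  73  69  69  71  69  72  70  71  72  70  67  69  69  69 106 110 109 113 108 117 116 116 113 118 120 112 115 123 130 136 139 143 148 133 126 136 132 115 114 111 110 107 114 125 129 142 147 156 176 181 192 200
```

```bash
python3 -m crank '[[0,0,0,12.9,1.2,7.2,-1],[0,0,0,25.5,-0.5,15.2,-1],[0,0,0,37.3,-4.9,23.8,-1],[0,0,0,47.7,-12.2,32.7,-1],[0,0,0,56.2,-21.9,41.4,-1],[0,0,0,62.5,-32.7,49.2,-1],[0,0,0,66.3,-45,56.1,-1],[0,0,0,67.4,-58.4,61.9,-1],[0,0,0,67.4,-58.4,61.9,-1],[0,0,0,67.4,-58.4,61.9,-1]]'
cat > chk.py <<'E'
from zm import *
import sys
st=env.get_state();p=np.array(st["position"]);z=np.array(st["tool_rot"])[:,2];g=p-.019*z-brg
ph=np.degrees(np.arctan2(g@e,g@u))
print("t",st["time_s"],"grasp u,e,ax mm",np.array([g@u,g@e,g@ax])*1000,"r",np.hypot(g@u,g@e)*1000,"phi",ph,"F",st["wrist_force"],"gap",st["finger_gap"],st["joint_positions"])
if len(sys.argv)>1:
    im,d,W,_=zmap("top",int(sys.argv[1]));Z=W[...,2]*1000
    # jack-frame coords
    w=W[...,:2]-[JX,JY];c,s=np.cos(JA),np.sin(JA);X=(w[...,0]*c+w[...,1]*s)*1000;Y=(-w[...,0]*s+w[...,1]*c)*1000
    np.save("/tmp/W.npy",np.stack([X,Y,Z],-1))
    fin=Z[168:176,411:421];fin=fin[(fin>278)&(fin<292)];print("finger",np.median(fin),fin.mean(),len(fin))
    pl=Z[178:212,400:458];hi=float(sys.argv[2]) if len(sys.argv)>2 else 256
    m=np.zeros(Z.shape,bool);m[178:212,400:458]=1;m&=(np.abs(Z-hi)<5)&(X>5)
    for nm,k in(("+y",Y>0),("-y",Y<=0)):
        q=Z[m&k];print("post",nm,len(q),np.median(q) if len(q) else None,q.mean() if len(q) else None, X[m&k].mean(),Y[m&k].mean())
E
python3 chk.py 4 263
```

```text
time_s: 18.12
position: [0.4843, -0.3277, 0.1999]
tool_rot: [[-0.786, 0.545, 0.293], [0.512, 0.838, -0.187], [-0.347, 0.003, -0.938]]
wrist_force: [-1.4, 7.9, 13.2]
finger_gap: 0.0221
gripper_force: 61.7
t 18.1167 grasp u,e,ax mm [ 58.2718  43.4651 127.8241] r 72.69679310503574 phi 36.71938103945321 F [-1.4468  7.929  13.1518] gap 0.022138792025565138 [-0.6949  0.1952  1.8224  0.0626  0.7729 -1.7257]
finger 286.75107504522464 286.5621181527225 54
post +y 9 258.9132218723309 259.4644648383154 25.750805591953046 36.16855322209229
post -y 7 259.97314325976186 259.6958398965691 34.2734050788974 -33.35049800130172
```

```bash
python3 - <<'E'
from wind import *
c0=37.6
for d in range(12,181,12):
    ph=np.radians(c0-d);v=.07*((np.cos(ph)-np.cos(np.radians(c0)))*u+(np.sin(ph)-np.sin(np.radians(c0)))*e)*1000
    print("[0,0,0,%.1f,%.1f,%.1f,-1]"%tuple(v),end=",")
E
```

```text
[0,0,0,-1.5,-13.9,4.4,-1],[0,0,0,-5.7,-27.6,7.2,-1],[0,0,0,-12.2,-40.7,8.3,-1],[0,0,0,-20.9,-52.4,7.7,-1],[0,0,0,-31.4,-62.3,5.3,-1],[0,0,0,-43.2,-70.0,1.3,-1],[0,0,0,-55.8,-75.1,-4.1,-1],[0,0,0,-68.6,-77.4,-10.8,-1],[0,0,0,-81.1,-76.9,-18.3,-1],[0,0,0,-92.8,-73.4,-26.5,-1],[0,0,0,-103.1,-67.2,-34.9,-1],[0,0,0,-111.5,-58.6,-43.1,-1],[0,0,0,-117.8,-47.9,-50.9,-1],[0,0,0,-121.6,-35.5,-57.8,-1],[0,0,0,-122.7,-22.2,-63.6,-1],
```

```bash
python3 -m crank '[[0,0,0,-1.5,-13.9,4.4,-1],[0,0,0,-5.7,-27.6,7.2,-1],[0,0,0,-12.2,-40.7,8.3,-1],[0,0,0,-20.9,-52.4,7.7,-1],[0,0,0,-31.4,-62.3,5.3,-1],[0,0,0,-43.2,-70.0,1.3,-1],[0,0,0,-55.8,-75.1,-4.1,-1],[0,0,0,-68.6,-77.4,-10.8,-1],[0,0,0,-81.1,-76.9,-18.3,-1],[0,0,0,-92.8,-73.4,-26.5,-1],[0,0,0,-103.1,-67.2,-34.9,-1],[0,0,0,-111.5,-58.6,-43.1,-1],[0,0,0,-117.8,-47.9,-50.9,-1],[0,0,0,-121.6,-35.5,-57.8,-1],[0,0,0,-122.7,-22.2,-63.6,-1],[0,0,0,-122.7,-22.2,-63.6,-1],[0,0,0,-122.7,-22.2,-63.6,-1]]'
python3 chk.py 4 265
```

```text
time_s: 19.73
position: [0.3596, -0.3506, 0.1342]
tool_rot: [[-0.788, 0.544, 0.288], [0.51, 0.839, -0.188], [-0.344, -0.001, -0.939]]
wrist_force: [-7.5, -1.4, 4.5]
finger_gap: 0.0222
gripper_force: 61.0
t 19.7333 grasp u,e,ax mm [-54.8117 -43.6584 126.8857] r 70.07403890045919 phi -141.46210997478772 F [-7.4873 -1.3902  4.4586] gap 0.02215570998648167 [-0.95    0.1831  2.0611  0.2297  0.5802 -2.118 ]
finger 285.900917535037 285.9466760140185 54
post +y 15 264.3342791736967 264.34196827067274 24.321606023279482 36.75104973381528
post -y 17 264.0430494113004 263.7614415335797 34.62994715718254 -33.81686754614032
```

```bash
python3 -m crank '[[0,0,0,1.5,13.9,-4.4,-1],[0,0,0,5.7,27.6,-7.2,-1],[0,0,0,12.2,40.7,-8.3,-1],[0,0,0,20.9,52.4,-7.7,-1],[0,0,0,31.4,62.3,-5.3,-1],[0,0,0,43.2,70.0,-1.3,-1],[0,0,0,55.8,75.1,4.1,-1],[0,0,0,68.6,77.4,10.8,-1],[0,0,0,81.1,76.9,18.3,-1],[0,0,0,92.8,73.4,26.5,-1],[0,0,0,103.1,67.2,34.9,-1],[0,0,0,111.5,58.6,43.1,-1],[0,0,0,117.8,47.9,50.9,-1],[0,0,0,121.6,35.5,57.8,-1],[0,0,0,122.7,22.2,63.6,-1],[0,0,0,122.7,22.2,63.6,-1],[0,0,0,122.7,22.2,63.6,-1]]' && python3 chk.py && python3 -m crank '[[0,0,0,-1.5,-13.9,4.4,-1],[0,0,0,-5.7,-27.6,7.2,-1],[0,0,0,-12.2,-40.7,8.3,-1],[0,0,0,-20.9,-52.4,7.7,-1],[0,0,0,-31.4,-62.3,5.3,-1],[0,0,0,-43.2,-70.0,1.3,-1],[0,0,0,-55.8,-75.1,-4.1,-1],[0,0,0,-68.6,-77.4,-10.8,-1],[0,0,0,-81.1,-76.9,-18.3,-1],[0,0,0,-92.8,-73.4,-26.5,-1],[0,0,0,-103.1,-67.2,-34.9,-1],[0,0,0,-111.5,-58.6,-43.1,-1],[0,0,0,-117.8,-47.9,-50.9,-1],[0,0,0,-121.6,-35.5,-57.8,-1],[0,0,0,-122.7,-22.2,-63.6,-1],[0,0,0,-122.7,-22.2,-63.6,-1],[0,0,0,-122.7,-22.2,-63.6,-1]]' && python3 chk.py 5 275
```

```text
time_s: 21.35
position: [0.4844, -0.3278, 0.1998]
tool_rot: [[-0.786, 0.545, 0.292], [0.512, 0.838, -0.186], [-0.346, 0.003, -0.938]]
wrist_force: [-1.5, 9.1, 13.2]
finger_gap: 0.0219
gripper_force: 62.0
t 21.35 grasp u,e,ax mm [ 58.4047  43.4217 127.73  ] r 72.77740801104781 phi 36.62943704231862 F [-1.5014  9.0784 13.1601] gap 0.021936532329550913 [-0.695   0.1958  1.8212  0.0627  0.7746 -1.726 ]
time_s: 22.77
position: [0.3595, -0.3504, 0.134]
tool_rot: [[-0.788, 0.544, 0.288], [0.511, 0.839, -0.187], [-0.343, -0.001, -0.939]]
wrist_force: [-6.8, 0.2, 4.6]
finger_gap: 0.0225
gripper_force: 61.0
t 22.7667 grasp u,e,ax mm [-55.0155 -43.5423 126.7864] r 70.16149265089469 phi -141.63993351154932 F [-6.7848  0.2003  4.6179] gap 0.022468526711891264 [-0.9501  0.1836  2.0606  0.2298  0.5817 -2.1183]
finger 286.1500661612293 286.18545199116056 55
post +y 18 276.2317629537814 275.71819642077986 24.22775317501549 36.69133228097268
post -y 18 276.01299194380334 275.1298912635729 33.69290135518068 -33.044085344347145
```

```bash
python3 -m crank '[[0,0,0,1.5,13.9,-4.4,-1],[0,0,0,5.7,27.6,-7.2,-1],[0,0,0,12.2,40.7,-8.3,-1],[0,0,0,20.9,52.4,-7.7,-1],[0,0,0,31.4,62.3,-5.3,-1],[0,0,0,43.2,70.0,-1.3,-1],[0,0,0,55.8,75.1,4.1,-1],[0,0,0,68.6,77.4,10.8,-1],[0,0,0,81.1,76.9,18.3,-1],[0,0,0,92.8,73.4,26.5,-1],[0,0,0,103.1,67.2,34.9,-1],[0,0,0,111.5,58.6,43.1,-1],[0,0,0,117.8,47.9,50.9,-1],[0,0,0,121.6,35.5,57.8,-1],[0,0,0,122.7,22.2,63.6,-1],[0,0,0,122.7,22.2,63.6,-1],[0,0,0,122.7,22.2,63.6,-1],[0,0,0,122.7,22.2,63.6,-1]]' && python3 chk.py 12 282
python3 - <<'E'
import numpy as np
W=np.load("/tmp/W.npy");Z=W[...,2]
print("finger");[print(r," ".join("%5.1f"%v for v in Z[r,408:424])) for r in range(166,178)]
print("post+");[print(r," ".join("%5.1f"%v for v in Z[r,420:430])) for r in range(181,191)]
print("post-");[print(r," ".join("%5.1f"%v for v in Z[r,445:456])) for r in range(192,202)]
E
```

```text
time_s: 24.52
position: [0.4844, -0.3277, 0.1998]
tool_rot: [[-0.786, 0.545, 0.292], [0.512, 0.839, -0.186], [-0.346, 0.003, -0.938]]
wrist_force: [-1.8, 7.3, 13.5]
finger_gap: 0.022
gripper_force: 61.9
t 24.5167 grasp u,e,ax mm [ 58.3288  43.5496 127.7294] r 72.79296762230003 phi 36.74584426922461 F [-1.8048  7.3051 13.4943] gap 0.022020795016449934 [-0.6948  0.1959  1.8209  0.0627  0.7752 -1.7261]
finger 286.35873244563936 286.23667743025464 54
post +y 18 282.4889588598321 281.923042479183 23.985086847888397 36.75374693357776
post -y 19 281.8427555509022 281.4888434382521 34.791990068756746 -33.7153545493345
finger
166 305.2 305.5 294.6 293.5 293.3   1.5   1.2   0.5   1.6   0.5  -2.3   1.1   0.3   0.3   1.6  -0.5
167 293.8 292.7 292.2 292.3 291.5 284.6  -0.8  -0.3   0.5  -1.7   0.1   0.1   0.8  -0.5   0.8   1.5
168 292.6 293.2 291.5 293.1 285.1 288.0 287.5 284.9  -1.9  -0.2   1.4   0.2  -1.0  -0.3  -0.1   1.9
169 294.5 295.9 293.1 286.8 286.6 286.4 287.3 287.0 286.1   0.8   0.4   0.4  -0.2   0.3   2.0   0.3
170 294.6 291.8 290.9 288.2 284.8 286.3 286.5 285.8 287.2 286.6 287.0  -0.8
[... 1376 characters left out ...]

192 249.8 252.3  96.0 104.0 113.6 121.2 268.7 141.1 163.0 181.3 190.1
193 254.1 248.1 252.2 249.3 112.3 268.6 270.9 269.4 281.0 283.5 189.6
194 249.1 252.0 250.9 249.6 268.7 268.7 278.8 282.1 282.3 281.2 282.3
195 252.0 249.4 250.2 265.7 269.3 273.9 278.2 282.4 282.7 282.2 283.5
196 251.3 248.1 252.8 268.9 270.4 272.0 276.8 281.8 281.4 283.8 281.8
197 249.3 254.3 269.2 267.3 269.6 268.6 275.6 277.7 279.9 281.6 188.4
198 254.3 264.8 267.5 269.7 270.3 268.8 269.8 269.8 268.3 271.1 253.1
199 248.4 270.0 270.0 270.9 271.8 268.4 269.7 267.3 268.7 253.1 249.3
200 266.8 270.5 270.8 270.5 270.8 267.5 269.0 270.7 268.4 251.4 251.3
201 263.0 265.5 268.5 269.7 269.6 269.7 269.8 269.4 249.9 253.8 250.5
```

```bash
python3 - <<'E'
from wind import *
c0=37.6
for d in (108,112,115.5):
    ph=np.radians(c0-d);v=.07*((np.cos(ph)-np.cos(np.radians(c0)))*u+(np.sin(ph)-np.sin(np.radians(c0)))*e)*1000
    print(v)
E
python3 -m crank '[[0,0,0,-1.5,-13.9,4.4,-1],[0,0,0,-5.7,-27.6,7.2,-1],[0,0,0,-12.2,-40.7,8.3,-1],[0,0,0,-20.9,-52.4,7.7,-1],[0,0,0,-31.4,-62.3,5.3,-1],[0,0,0,-43.2,-70.0,1.3,-1],[0,0,0,-55.8,-75.1,-4.1,-1],[0,0,0,-68.6,-77.4,-10.8,-1],[0,0,0,-75,-77.5,-14.5,-1],[0,0,0,-75,-77.5,-14.5,-1],[0,0,0,-75,-77.5,-14.5,-1]]' && python3 chk.py 12 285
cat > fin.py <<'E'
import numpy as np
W=np.load("/tmp/W.npy");X,Y,Z=W[...,0],W[...,1],W[...,2]
f=[Z[r,a:b] for r,a,b in((169,413,417),(170,412,419),(171,412,420),(172,412,421),(173,413,421),(174,415,420))]
print("finger",np.concatenate(f).mean())
B=Z[175:215,405:460]
for lo,hi in((262,280),(280,292)):
    q=B[(B>lo)&(B<hi)];h,ed=np.histogram(q,bins=np.arange(lo,hi+1));print(lo,len(q),np.median(q),h)
E
python3 fin.py
```

```text
[-81.1466 -76.858  -18.3422]
[-85.1507 -76.0193 -21.0135]
[-88.5599 -75.0256 -23.3944]
time_s: 26.03
position: [0.4076, -0.4056, 0.184]
tool_rot: [[-0.787, 0.545, 0.289], [0.512, 0.839, -0.186], [-0.343, 0.002, -0.939]]
wrist_force: [-4.1, 4.5, 9.6]
finger_gap: 0.0219
gripper_force: 62.0
t 26.0333 grasp u,e,ax mm [ 31.2306 -63.6364 127.3959] r 70.88677528338789 phi -63.85974322427251 F [-4.0908  4.4628  9.6482] gap 0.021917302261788573 [-0.9359  0.2069  1.8536  0.1785  0.7598 -2.0401]
finger 286.1508131910834 286.24082770777 54
post +y 20 285.69995271853884 284.9774555053818 24.50636149495528 36.570653440073265
post -y 18 285.87868808758776 284.9077783270486 34.76469980907618 -34.085621225973995
finger 286.27801068084665
262 116 272.8001944795185 [ 1  0  2  1  1  1  2  3  4 16 36 29 10  3  1  2  4  0]
280 43 285.74404471288716 [ 1  4  2  2  4 16 14  0  0  0  0  0]
```

```bash
python3 -m crank '[[0,0,0,-6,0.7,-3.8,-1],[0,0,0,-10,1.5,-6.5,-1],[0,0,0,-13.5,2.5,-8.9,-1],[0,0,0,-13.5,2.5,-8.9,-1],[0,0,0,-13.5,2.5,-8.9,-1],[0,0,0,-13.5,2.5,-8.9,-1]]' && python3 chk.py 14 285 && python3 fin.py
```

```text
time_s: 27.13
position: [0.395, -0.4033, 0.1756]
tool_rot: [[-0.787, 0.544, 0.29], [0.511, 0.839, -0.187], [-0.345, 0.001, -0.939]]
wrist_force: [-2.9, 3.0, 9.7]
finger_gap: 0.0225
gripper_force: 62.2
t 27.1333 grasp u,e,ax mm [ 16.7469 -68.5511 127.2859] r 70.56709322797838 phi -76.27161296012511 F [-2.914   3.0178  9.7186] gap 0.022460486651210743 [-0.9563  0.2038  1.8855  0.1945  0.7336 -2.0754]
finger 286.1381993276615 286.3056014675119 55
post +y 21 286.3552635074089 285.1655559503572 24.289995820236328 36.35058856600282
post -y 20 285.9625507817042 285.18557838500453 34.720503698258554 -33.93558116034178
finger 286.33990702026165
262 114 273.1388947333579 [ 1  0  1  0  2  2  2  1  4  7 29 36 19  5  0  2  1  2]
280 46 286.00214204378403 [ 3  3  3  1  3 10 19  2  2  0  0  0]
```

```bash
python3 -m crank '[[0,0,0,0,0,0,1],[0,0,0,0,0,0,1],[0,0,0,0,0,0,1],[0,0,0,0,0,0,1],[0,0,0,0,0,0,1],[0,0,0,0,0,0,1],[0,0,0,0,0,0,1],[0,0,0,-5,3.2,8.2,1],[0,0,0,-14,9.4,24,1],[0,0,0,-28,19,48,1],[0,0,0,-42,28,72,1],[0,0,0,-56,37,100,1],[0,0,0,-65,37,130,1],[0,0,0,-65,37,160,1],[0,0,0,-65,37,160,1],[0,0,0,-65,37,160,1]]' && python3 chk.py 14 285 && python3 fin.py
python3 - <<'E'
from zm import *
cams.get_image("side");
for o in("boss_mid","grip_mid"):
    x,y=pp("side",o,1),pp("top",o,1);w,g=tri(x[0][1],y[0][1]);w=w-brg;print(o,x,y,g,np.array([w@u,w@e,w@ax])*1000)
E
```

```text
time_s: 29.17
position: [0.329, -0.3665, 0.337]
tool_rot: [[-0.786, 0.545, 0.291], [0.51, 0.838, -0.192], [-0.348, -0.002, -0.937]]
wrist_force: [-0.3, 0.3, -0.3]
finger_gap: 0.0853
gripper_force: 0.0
t 29.1667 grasp u,e,ax mm [ 47.5277 -73.6348 302.7332] r 87.64117099535879 phi -57.15970837503903 F [-0.3141  0.2864 -0.3428] gap 0.08532005422934741 [-1.0429 -0.0559  1.7329  0.1703  1.1487 -2.0828]
finger 286.44621241758483 286.26001362636936 54
post +y 21 286.49304779866316 285.36190059213936 24.22230908410119 36.37509699565168
post -y 19 286.36115349704073 285.9225747314984 34.68359467065518 -34.095935924057784
finger 286.45768809475334
262 114 273.1897797265275 [ 0  0  1  1  1  2  3  1  5  9 27 40 15  4  0  3  1  1]
280 45 286.49304779866316 [ 3  2  1  3  1  7 20  6  2  0  0  0]
boss_mid [(0.88, array([299.712, 158.508]))] [(0.61, array([396.2  , 244.818]))] 0.0011726337440440809 [-3.5567  0.7886 80.6919]
grip_mid [(0.74, array([307.104, 141.792]))] [(0.66, array([421.288, 252.798]))] 0.010505635940547816 [ 22.6795 -63.9721 103.3844]
```

```bash
python3 -c "
from cell import env
print(env.close_job())"
```

```text
the job is handed in; nothing more can be done
None
```

The crank is seated on the shaft, the jack is wound up about 30 mm, and the post tops measure level with the gauge finger's upper face (about 286.4 mm against 286.5 mm); the job was handed in at about 30 s, and the verdict is not shown to me.

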